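# Load the rod electrodes into the UV steriliser and close the hood

## Robot

A 6-joint arm with a two-finger parallel gripper is mounted at the origin on a cart in front of the work surface, level with it; the furniture and walls round the work are solid. World frame = base frame: x ahead of the robot, y to its left, z up, the work surface at z = 0. Lengths are in m, angles in rad, forces in N, time in s.
With the tool pointing down it reaches from about 0.275 to 0.875 m from the base axis. Payload 12.5 kg.
Tool frame: the origin (TCP) lies at the very end of the fingers, on their centre line; the grasp point (between the pads) lies 19 mm behind it; z points along the fingers, y is the line along which they close (so a half turn about z gives the same grasp; the last joint's range is limited). The gripper opens to 85 mm and grips with 20 to 120 N. Pads are 22 mm wide; open, the fingers measure 114 mm over their backs; the gripper's body (76 mm by 85 mm) begins 54 mm behind the grasp point. The pads swing forward as they close: fully open they stand 13 mm farther back than shut.
Start: joints at [-1.337, 0.351, 1.652, -0, 1.139, -0.085], TCP at [0.172, -0.522, 0.231] pointing down, gripper open.
Joint ranges: [-2.75, 2.75], [-0.79, 2.1], [0.01, 2.65], [-1.57, 4.71], [0.07, 3.14], [-2.87, 2.87]. Speed limits (rad/s): [2.22, 2.22, 2.79, 3.14, 3.14, 3.14].

## Interface

Orientations are given as a 3x3 rotation matrix whose columns are the frame's x, y, z axes.
In Python, from bench import manip gives the robot as it stands. Calls block until the motion is done:
- manip.move_ptp(position, orientation): joint-space move of the TCP to a pose.
- manip.move_l(position, attitude=None, max_speed=0.15): straight line of the TCP; attitude=None keeps the orientation; max_speed is the mean speed in m/s.
- manip.move_j(angles): joint-space move.
- manip.set_gripper(opening, effort=None): opening from 0.0 (shut) to 1.0 (fully open); effort is the grip in N (None keeps the last); returns when the fingers have stopped.
- manip.dwell(seconds).
- manip.inverse_kinematics(position, orientation): joint angles nearest the present ones, or None.
- manip.grab_frame(name): name is "side" or "top" or "wrist"; returns (picture, depth): 384x512x3 uint8, red, green, blue; 384x512 float32, m along the optical axis (not along the pixel's ray), 0 where there is no reading.
- manip.get_calibration(name): a dict with "camera_matrix" (3x3 intrinsics, pixels), "R" (3x3) and "t" (3): a world point X has camera coordinates R X + t. Camera axes: x right, y down, z forward; pixel columns grow to the right and rows downward; lengths in m; the calibration is good to about 2 mm. A picture is of the moment at which its call begins: read the wrist's pose just before it. get_calibration takes no time and is no camera call; for the wrist camera it gives the pose at the moment of the call.
A pose or a line that the arm cannot do raises manip.Unreachable and nothing moves.
- manip.sign_off(): hands the job in; it is judged then, once.
Trained networks look in the newest picture that a camera, given by its name, has taken for a name from the list of things; names that differ only in an ending like _2 or _b are one class to them, and where a whole thing is asked for, a point or a joint stands for the part that bears it (a point fixed in the world has none). Each returns a list of dicts, best first, with "confidence" (0 to 1); they miss things now and then, are a little off and sometimes report something else, mostly with a low value. They report only what shows in the picture. A call takes as long as a camera call.
- manip.look_for(camera, name): "at" ([x, y, z] in m, in world coordinates, good to about 4 mm: the middle of the surface that is visible of it).
Readings, each from a call of its own:
- manip.current_time(): time.
- manip.current_qpos(): joint angles.
- manip.current_joint_vel(): joint speeds.
- manip.current_joint_torque(): joint torques, N m.
- manip.current_ee_pos(): TCP position.
- manip.current_tcp_rot(): TCP orientation.
- manip.current_force(): force on the tool from outside, world axes, zero at the start.
- manip.current_ft_torque(): the same for the moment, N m.
- manip.current_grip_width(): opening from 0.0 (shut) to 1.0 (fully open).
- manip.current_grip_force(): force on a finger pad.
Only numpy, scipy, OpenCV 4.12 (cv2) and the standard library are available. Lean on these libraries where they do the work, as an engineer would, in place of code of your own. Each camera call takes 0.05 s, during which the arm holds its last target. There are 200 camera calls.

## Task

The two used metal rod electrodes lying on the table have to be sterilised: stand one upright in each of the two wells of the small UV steriliser, end down and right to the bottom, lowering it into the well rather than letting it fall hard. Then swing the steriliser's hood down until it is fully shut, and leave the balm tin and the two clips where they are.

Things in the scene. Friction and masses are not known exactly. Their poses are not given: they have to be found in the camera images.
- rod_electrode_1: plain bright metal rod electrode, round, 20 mm diameter and 117 mm long, 0.11 kg, lying on the table at the start; its long axis is the body's own y axis. Either end may go down. The origin lies on its skin halfway along (on the underside at the start), 10 mm from the rod's axis in its own -z
- rod_electrode_2: the other rod electrode, the same in every respect
- rod_1_mid (a point): centre of rod_electrode_1 (on its axis, halfway along)
- rod_2_mid (a point): centre of rod_electrode_2 (on its axis, halfway along)
- steriliser: white desktop UV steriliser, fixed to the table: a block 100 (x) x 144 (y) x 86 (z) mm, two round wells with chromed collars side by side in its flat top (at x = 4, y = +34 and -34 mm), a hood hinged along its rear edge. Origin: centre of the underside; x points to the rear. A rod fully down stands 41 mm above the top face and may lean up to 0.25 rad
- well_1 (a point): centre of the mouth of the left well (seen from the front), in the flat top of the steriliser, 86 mm above the table; round vertical well 35 mm across with a 5 mm bevelled mouth (45 mm across at the top), 76 mm deep, flat floor; the other well is 68 mm away, centre to centre
- well_2 (a point): centre of the mouth of the right well (seen from the front), in the flat top of the steriliser, 86 mm above the table; round vertical well 35 mm across with a 5 mm bevelled mouth (45 mm across at the top), 76 mm deep, flat floor; the other well is 68 mm away, centre to centre
- hood (a joint): hinge of the hood, rad: 0 = shut on the block, grows as it opens to the rear, stop at 2.0; stays where it is left (a stiff hinge; about 2 N at its front edge moves it). The hood is a shallow open box 95 mm deep, 144 mm wide, 53 mm high, 4 mm walls; shut, it stands over the rods
- hood_hinge (a point): middle of the hinge line, which runs along the steriliser's y, at x = 46, z = 86 mm in the steriliser's frame
- hood_lip (a point): centre of the grey finger lip in the middle of the hood's front wall, 44 mm wide (along y), 6 mm thick, standing out 16 mm; 102 mm from the hinge line and 14 mm above the hood's rim when shut; when the hood is open it points upward
- hood_top_edge (a point): middle of the hood's outer front top edge: 95 mm from the hinge line and 53 mm above the hood's rim when shut; turns with the hood
- balm_tin: round balm tin with a tan lid, 65 mm across, 29 mm high; origin at the centre of its underside; to be left alone
- clip_electrode_1: small spring clip, 14 x 52 x 15 mm, lying on the table left of and before the steriliser; origin at the centre of its underside; to be left alone
- clip_electrode_3: another such clip, nearby; to be left alone

How it is judged:
On the way, in this order (a step that is already met when the one before it is completed fails the run):
1. one rod electrode stands in a well, right down (((horizontal distance between rod_1_mid and well_1 below 0.016 m and z of rod_1_mid in the frame of steriliser below 0.078 m and angle between the y axis of rod_electrode_1 and the z axis of steriliser, either way round below 0.35 rad) or (horizontal distance between rod_1_mid and well_2 below 0.016 m and z of rod_1_mid in the frame of steriliser below 0.078 m and angle between the y axis of rod_electrode_1 and the z axis of steriliser, either way round below 0.35 rad) or (horizontal distance between rod_2_mid and well_1 below 0.016 m and z of rod_2_mid in the frame of steriliser below 0.078 m and angle between the y axis of rod_electrode_2 and the z axis of steriliser, either way round below 0.35 rad) or (horizontal distance between rod_2_mid and well_2 below 0.016 m and z of rod_2_mid in the frame of steriliser below 0.078 m and angle between the y axis of rod_electrode_2 and the z axis of steriliser, either way round below 0.35 rad))), for 0.2 s.
2. both rod electrodes stand right down, one in each well ((((horizontal distance between rod_1_mid and well_1 below 0.016 m and z of rod_1_mid in the frame of steriliser below 0.078 m and angle between the y axis of rod_electrode_1 and the z axis of steriliser, either way round below 0.35 rad) and (horizontal distance between rod_2_mid and well_2 below 0.016 m and z of rod_2_mid in the frame of steriliser below 0.078 m and angle between the y axis of rod_electrode_2 and the z axis of steriliser, either way round below 0.35 rad)) or ((horizontal distance between rod_1_mid and well_2 below 0.016 m and z of rod_1_mid in the frame of steriliser below 0.078 m and angle between the y axis of rod_electrode_1 and the z axis of steriliser, either way round below 0.35 rad) and (horizontal distance between rod_2_mid and well_1 below 0.016 m and z of rod_2_mid in the frame of steriliser below 0.078 m and angle between the y axis of rod_electrode_2 and the z axis of steriliser, either way round below 0.35 rad)))), for 0.2 s.
At the end, for the whole second after the job is handed in: Both rod electrodes stand at rest in the wells, one in each: their middles within 16 mm of the well's axis and lower than 78 mm above the steriliser's underside (a rod fully down has it at about 68 mm), within 0.35 rad of upright; and the hood is shut to within 0.06 rad ((((horizontal distance between rod_1_mid and well_1 below 0.016 m and z of rod_1_mid in the frame of steriliser below 0.078 m and angle between the y axis of rod_electrode_1 and the z axis of steriliser, either way round below 0.35 rad) and (horizontal distance between rod_2_mid and well_2 below 0.016 m and z of rod_2_mid in the frame of steriliser below 0.078 m and angle between the y axis of rod_electrode_2 and the z axis of steriliser, either way round below 0.35 rad)) or ((horizontal distance between rod_1_mid and well_2 below 0.016 m and z of rod_1_mid in the frame of steriliser below 0.078 m and angle between the y axis of rod_electrode_1 and the z axis of steriliser, either way round below 0.35 rad) and (horizontal distance between rod_2_mid and well_1 below 0.016 m and z of rod_2_mid in the frame of steriliser below 0.078 m and angle between the y axis of rod_electrode_2 and the z axis of steriliser, either way round below 0.35 rad))) and value of joint hood below 0.06 rad and linear speed of each of rod_electrode_1, rod_electrode_2 below 0.03 m/s); the robot touches nothing.
It fails at once if a rod is let fall hard into a well (faster than 1.0 m/s on its way in, a free fall of about 50 mm) ((horizontal distance between rod_1_mid and well_1 below 0.025 m and z of rod_1_mid in the frame of steriliser below 0.115 m and linear speed of rod_electrode_1 above 1 m/s) or (horizontal distance between rod_1_mid and well_2 below 0.025 m and z of rod_1_mid in the frame of steriliser below 0.115 m and linear speed of rod_electrode_1 above 1 m/s) or (horizontal distance between rod_2_mid and well_1 below 0.025 m and z of rod_2_mid in the frame of steriliser below 0.115 m and linear speed of rod_electrode_2 above 1 m/s) or (horizontal distance between rod_2_mid and well_2 below 0.025 m and z of rod_2_mid in the frame of steriliser below 0.115 m and linear speed of rod_electrode_2 above 1 m/s)).
It fails at once if the balm tin is pushed more than 30 mm from its place (distance of balm_tin from where it was at the start of the episode above 0.03 m).
It fails at once if the clip electrode 1 is pushed more than 30 mm from its place (distance of clip_electrode_1 from where it was at the start of the episode above 0.03 m).
It fails at once if the clip electrode 3 is pushed more than 30 mm from its place (distance of clip_electrode_3 from where it was at the start of the episode above 0.03 m).
It also fails if it takes over 72 s, if anything falls off the work surface, if the arm or the gripper's body presses on something with over 40 N, if the wrist force passes 120 N, or if a joint passes its speed limit or range.

## Working session

There is one attempt and no reset: what is moved stays moved. The work goes in short steps, each a Python script; the robot and the scene stay as the last script left them, time stands still between calls to the robot, and variables do not carry over. Pictures are saved under pics/ and viewed, at most 10 in all, crops included, and the job is handed in when it is done.

```bash
mkdir -p pics; ls
cat > a.py <<'E'
import numpy as np, cv2
from bench import manip as m
E
python3 - <<'E'
from a import *
for c in ["top","side"]:
    im,d=m.grab_frame(c); cv2.imwrite(f"pics/{c}0.png",im[:,:,::-1])
    np.save(f"{c}_d.npy",d)
    k=m.get_calibration(c); print(c,k["camera_matrix"].tolist(),np.round(k["R"],4).tolist(),np.round(k["t"],4).tolist())
    for n in ["rod_electrode_1","steriliser","well_1","hood","hood_lip","hood_hinge","hood_top_edge","balm_tin","clip_electrode_1"]:
        for r in m.look_for(c,n)[:3]: print(n,np.round(r["at"],3),round(r["confidence"],2))
print(m.current_time(),m.current_tcp_rot())
E
```

```text
pics
top [[498.22174442912745, 0.0, 248.07151738396723], [0.0, 498.22174442912745, 193.05531911665054], [0.0, 0.0, 1.0]] [[-0.0217, -0.9997, -0.0061], [-0.9881, 0.0224, -0.1522], [0.1523, 0.0027, -0.9883]] [-0.0844, 0.5316, 1.2643]
rod_electrode_1 [ 0.435 -0.258  0.019] 0.72
rod_electrode_1 [ 0.443 -0.139  0.02 ] 0.51
steriliser [0.582 0.098 0.084] 0.58
well_1 [0.582 0.098 0.089] 0.61
hood [0.626 0.093 0.166] 0.59
hood [0.582 0.098 0.09 ] 0.37
hood_lip [0.621 0.093 0.159] 0.89
hood_hinge [0.581 0.095 0.088] 0.77
hood_top_edge [0.625 0.097 0.166] 0.73
balm_tin [ 0.464 -0.36   0.03 ] 0.78
clip_electrode_1 [0.389 0.13  0.01 ] 0.61
clip_electrode_1 [0.4   0.2   0.015] 0.45
side [[350.00902186424355, 0.0, 249.84543560511614], [0.0, 350.00902186424355, 187.21675280706322], [0.0, 0.0, 1.0]] [[-0.9759, -0.218, -0.0118], [-0.1198, 0.5801, -0.8057], [0.1825, -0.7848, -0.5922]] [0.4731, 0.2158, 0.8913]
rod_electrode_1 [ 0.438 -0.255  0.016] 0.77
rod_electrode_1 [ 0.447 -0.134  0.019] 0.59
steriliser [0.578 0.117 0.087] 0.9
well_1 [0.579 0.121 0.084] 0.87
hood [0.627 0.102 0.121] 0.96
hood_lip [0.629 0.1   0.118] 0.64
hood_hinge [0.578 0.122 0.085] 0.96
hood_top_edge [0.627 0.099 0.122] 0.77
balm_tin [ 0.467 -0.349  0.029] 0.69
clip_electrode_1 [0.408 0.214 0.011] 0.44
1.0 [[ 9.49613140e-01  3.13424448e-01  1.16743558e-05]
 [ 3.13424448e-01 -9.49613140e-01 -1.27324657e-05]
 [ 7.09545561e-06  1.57499452e-05 -1.00000000e+00]]
```

View pics/top0.png

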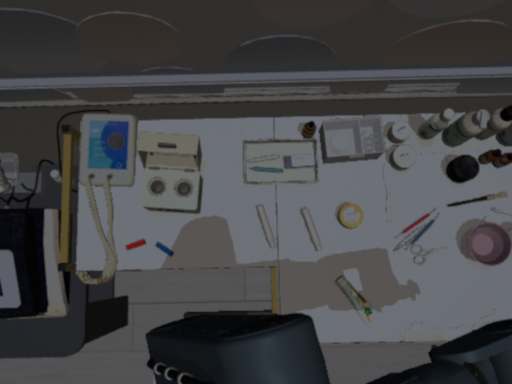

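View pics/side0.png

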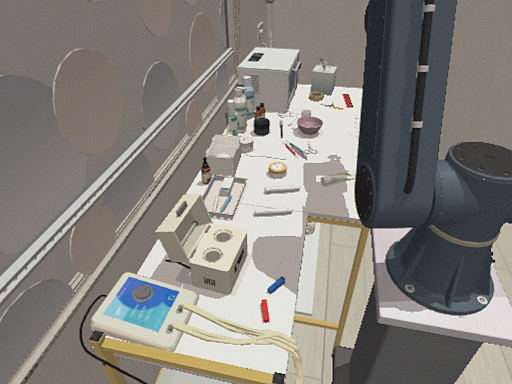

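The top view shows the steriliser at cols 141–200, rows 133–211. Its wells are at about (157,187) and (184,188), with the hood standing open behind them. The rods are at about (264,226) and (311,229), lying nearly along world x, with the tin at (350,215) and the clips at (136,244) and (164,249). The side view agrees. Next I'll take exact positions from the depth images.

```bash
cat >> a.py <<'E'
def cloud(c,d):
    k=m.get_calibration(c); K,R,t=k["camera_matrix"],np.array(k["R"]),np.array(k["t"])
    v,u=np.indices(d.shape); P=np.stack([(u-K[0][2])/K[0][0]*d,(v-K[1][2])/K[1][1]*d,d],-1)
    P=(P-t)@R; P[d<=0]=np.nan; return P
def inbox(P,x,y,z):
    f=np.ones(P.shape[:2],bool)
    for i,(a,b) in enumerate((x,y,z)): f&=(P[...,i]>a)&(P[...,i]<b)
    return f
def rods(P,ys=((-.32,-.2),(-.2,-.08)),zmin=.009):
    for y in ys:
        q=P[inbox(P,(.36,.53),y,(zmin,.03))]
        r=cv2.minAreaRect(q[:,:2].astype(np.float32)); l,w=np.array(r[1]); 
        c=q[:,:2]-q[:,:2].mean(0); a=np.linalg.svd(c,full_matrices=False)[2][0]; a*=np.sign(a[0]); s=c@a
        print(len(q),"mean",q.mean(0).round(4),"rect",np.round(r[0],4),np.round(r[1],3),"axis",a.round(3),"ends",s.min().round(3),s.max().round(3),"zmax",np.percentile(q[:,2],95).round(4))
E
python3 - <<'E'
from a import *
for c in ["top","side"]:
    P=cloud(c,np.load(c+"_d.npy")); print(c); rods(P)
    f=inbox(P,(.5,.66),(-.02,.22),(.08,.092)); q=P[f]
    print("top face",len(q),cv2.minAreaRect(q[:,:2].astype(np.float32)),np.percentile(q,[1,50,99],axis=0).round(4).tolist())
    q=P[inbox(P,(.5,.72),(-.02,.22),(.095,.25))]
    print("hood",len(q),np.percentile(q,[1,25,50,75,99],axis=0).round(4).tolist())
    for z in np.arange(.09,.2,.01):
        h=q[(abs(q[:,2]-z)<.005)]
        if len(h): print(z.round(3),len(h),np.percentile(h[:,0],[2,50,98]).round(3),np.percentile(h[:,1],[2,50,98]).round(3))
    # well holes: floor/dark points below top
    if c=="top":
        for y in((.02,.1),(.1,.18)):
            q=P[inbox(P,(.54,.62),y,(.0,.07))]
            print("hole",len(q),q.mean(0).round(4),np.percentile(q,[2,98],axis=0).round(4).tolist())
        im=cv2.imread("pics/top0.png"); big=cv2.resize(im[120:270,70:330],None,fx=3,fy=3,interpolation=cv2.INTER_CUBIC); cv2.imwrite("pics/crop1.png",big)
    q=P[inbox(P,(.3,.85),(.17,.45),(.03,.3))]; print("left device",len(q), np.percentile(q,[1,50,99],axis=0).round(3).tolist() if len(q) else 0)
E
```

```text
top
315 mean [ 0.4347 -0.2614  0.0169] rect [ 0.4387 -0.2634] [0.078 0.107] axis [0.952 0.306] ends -0.06 0.057 zmax 0.0228
312 mean [ 0.4437 -0.1414  0.017 ] rect [ 0.4432 -0.1358] [0.115 0.053] axis [0.96  0.281] ends -0.059 0.057 zmax 0.0224
top face 2196 ((0.5625221133232117, 0.09905678033828735), (0.14543992280960083, 0.13659006357192993), 84.97490692138672) [[0.5006, 0.0278, 0.0802], [0.5648, 0.1012, 0.0849], [0.6302, 0.1715, 0.0909]]
hood 1321 [[0.5933, 0.0201, 0.0999], [0.6192, 0.0496, 0.1635], [0.6311, 0.0906, 0.1685], [0.6459, 0.1325, 0.1732], [0.6633, 0.1647, 0.1889]]
0.1 33 [0.583 0.614 0.634] [0.02  0.161 0.166]
0.11 25 [0.585 0.609 0.626] [0.022 0.028 0.166]
0.12 26 [0.589 0.609 0.634] [0.02  0.094 0.166]
0.13 22 [0.592 0.608 0.642] [0.02  0.025 0.166]
0.14 23 [0.595 0.612 0.635] [0.02  0.161 0.165]
0.15 20 [0.598 0.614 0.638] [0.02  0.023 0.164]
0.16 275 [0.613 0.653 0.664] [0.02  0.086 0.162]
0.17 682 [0.609 0.634 0.656] [0.023 0.091 0.162]
0.18 174 [0.607 0.618 0.629] [0.025 0.094 0.159]
0.19 41 [0.623 0.627 0.631] [0.073 0.091 0.113]
hole 171 [0.5586 0.055  0.0268] 
[... 675 characters left out ...]
.5914, 0.0248, 0.0959], [0.6172, 0.0456, 0.1162], [0.6297, 0.1082, 0.153], [0.6428, 0.1644, 0.1696], [0.6634, 0.1689, 0.1873]]
0.1 193 [0.589 0.633 0.646] [0.025 0.082 0.169]
0.11 201 [0.589 0.636 0.647] [0.025 0.071 0.169]
0.12 145 [0.591 0.63  0.652] [0.025 0.088 0.169]
0.13 110 [0.595 0.62  0.657] [0.024 0.164 0.169]
0.14 100 [0.597 0.624 0.659] [0.025 0.165 0.169]
0.15 96 [0.599 0.625 0.661] [0.026 0.165 0.168]
0.16 201 [0.605 0.654 0.665] [0.025 0.127 0.168]
0.17 425 [0.609 0.633 0.655] [0.026 0.119 0.167]
0.18 145 [0.607 0.618 0.628] [0.03  0.098 0.16 ]
0.19 36 [0.625 0.628 0.632] [0.076 0.098 0.115]
left device 20811 [[0.373, 0.172, 0.032], [0.738, 0.327, 0.066], [0.78, 0.447, 0.298]]
```

View pics/crop1.png

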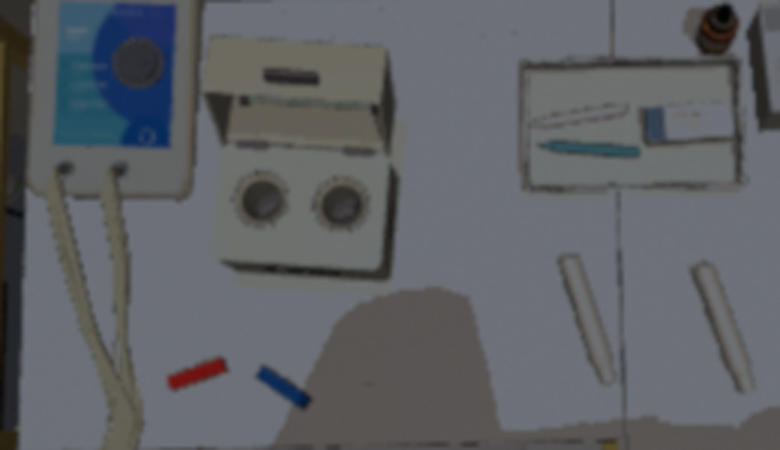

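```bash
cat >> a.py <<'E'
def Rt(yaw,p):
    c,s=np.cos(yaw),np.sin(yaw); z=np.array([np.sin(p)*c,np.sin(p)*s,-np.cos(p)]); y=np.array([s,-c,0.]); return np.stack([np.cross(y,z),y,z],1)
def ray(c,u,v,z):
    k=m.get_calibration(c); R,t=np.array(k["R"]),np.array(k["t"]); o=-R.T@t
    d=R.T@np.linalg.solve(k["camera_matrix"],[u,v,1]); return o+d*(z-o[2])/d[2]
E
python3 - <<'E'
from a import *
for c in ["top","side"]:
    for u,v in {"top":((157.5,186.7),(183.7,188)),"side":((213,256),(223,237))}[c]: print(c,"well",ray(c,u,v,.086).round(4))
    P=cloud(c,np.load(c+"_d.npy"))
    q=P[inbox(P,(.5,.6),(-.02,.22),(.078,.094))]
    # front edge & side edges of the top face in yaw-aligned frame
    for psi in (-.06,-.08,-.1):
        a=np.array([np.cos(psi),np.sin(psi)]);b=np.array([-a[1],a[0]]); print(psi,np.percentile(q[:,:2]@a,[.5,2,5]).round(4),np.percentile(q[:,:2]@b,[1,99]).round(4))
W=np.array([.575,.1])
print("q",m.current_qpos())
for yaw in (-.085,.1,.17,.3):
  for p in (np.pi/2,1.4,1.2):
    for z in (.108,.21):
        z0=Rt(yaw,p)[:,2]; print(yaw,round(p,2),z,m.inverse_kinematics(np.r_[W,z]+.008*z0,Rt(yaw,p)))
for pos,yaw in (((.472,-.247,.002),.314),((.482,-.1275,.002),.29)): print("grasp",m.inverse_kinematics(np.array(pos),Rt(yaw,0)))
E
```

```text
top well [0.5441 0.1328 0.086 ]
top well [0.5392 0.0663 0.086 ]
-0.06 [0.4909 0.4944 0.497 ] [0.0615 0.2036]
-0.08 [0.4873 0.4907 0.4942] [0.0723 0.2143]
-0.1 [0.4834 0.4867 0.4911] [0.0829 0.2248]
side well [0.5419 0.1402 0.086 ]
side well [0.5364 0.074  0.086 ]
-0.06 [0.4903 0.493  0.4966] [0.0637 0.2072]
-0.08 [0.4863 0.4894 0.4935] [0.0746 0.2176]
-0.1 [0.4822 0.4856 0.49  ] [0.0855 0.2281]
q [-1.33660113e+00  3.50719611e-01  1.65176513e+00  9.24957207e-06
  1.13909281e+00 -8.46057165e-02]
-0.085 1.57 0.108 [ 0.22814222  0.94530385  2.23297752  3.45493222  1.60570014 -1.55948979]
-0.085 1.57 0.21 [ 0.22814222  0.64727442  2.30032579  3.46032704  1.38634902 -1.63124299]
-0.085 1.4 0.108 [ 0.22477326  0.82010345  2.26202447  3.45504559  1.34339742 -1.58939282]
-0.085 1.4 0.21 [ 0.22477326  0.51900533  2.30043983  3.48639079  1.09463485 -1.67960536]
-0.085 1.2 0.108 [ 0.21297483  0.6784036   2.26007324  3.47132948  1.00671892 -1.64093285]
-0.085 1.2 0.21 [ 0.21297483  0.39108031  2.26451827  3.55808961  0.74282566 -1.77495489]
0.1 1.57 0.108 [ 0.08644633  0.9510383   2.26249031  3.1
[... 1040 characters left out ...]
216  2.25701643  2.77262841  1.63169052 -1.59432352]
0.3 1.57 0.21 [-0.06824766  0.64421352  2.32611931  2.7683685   1.41112007 -1.50861639]
0.3 1.4 0.108 [-0.06417932  0.82157479  2.28641062  2.77514781  1.36861003 -1.5585791 ]
0.3 1.4 0.21 [-0.06417932  0.51174123  2.32585593  2.74052231  1.11763776 -1.45192961]
0.3 1.2 0.108 [-0.04997297  0.67550253  2.28307558  2.75937211  1.02903035 -1.49790153]
0.3 1.2 0.21 [-0.04997297  0.38009636  2.28762648  2.66150633  0.76415484 -1.34269554]
grasp [-5.69516117e-01  6.65986101e-01  1.83344468e+00 -4.44089210e-16
  6.42161871e-01  6.87280210e-01]
grasp [-3.52000756e-01  6.27768818e-01  1.92268871e+00 -4.44089210e-16
  5.91135127e-01  9.28795571e-01]
```

Run:
```python
from a import *
P=cloud("top",np.load("top_d.npy")); print(P[187,150],P[187,170],P[203,170])
for n,pos,yaw in (("w_st",(.50,.09,.36),.18),("w_rod",(.43,-.19,.33),.3)):
    m.move_ptp(np.array(pos),Rt(yaw,0)); m.dwell(.3)
    k=m.get_calibration("wrist"); im,d=m.grab_frame("wrist"); cv2.imwrite(f"pics/{n}.png",im[:,:,::-1])
    np.savez(n+".npz",d=d,**{a:np.array(b) for a,b in k.items()})
    if n=="w_rod": P=cloud("wrist",d); rods(P); rods(P,zmin=.012)
    print(n,m.current_time(),m.current_ee_pos())
```

```text
[0.54497118 0.1532171  0.07889657] [0.54295052 0.10139375 0.08394933] [0.50213831 0.10148812 0.08282319]
w_st 3.85 [0.50002458 0.08984414 0.35994586]
1015 mean [ 0.439  -0.258   0.0185] rect [ 0.4347 -0.2605] [0.117 0.02 ] axis [0.95  0.313] ends -0.063 0.054 zmax 0.0215
1093 mean [ 0.4492 -0.1395  0.0186] rect [ 0.4456 -0.1401] [0.116 0.02 ] axis [0.957 0.289] ends -0.062 0.055 zmax 0.0218
1001 mean [ 0.4388 -0.2582  0.0186] rect [ 0.4347 -0.2605] [0.117 0.02 ] axis [0.95  0.311] ends -0.063 0.054 zmax 0.0215
1077 mean [ 0.4491 -0.1394  0.0187] rect [ 0.4456 -0.1401] [0.116 0.02 ] axis [0.957 0.29 ] ends -0.062 0.055 zmax 0.0218
w_rod 5.3167 [ 0.43021862 -0.18961221  0.33002976]
```

View pics/w_st.png

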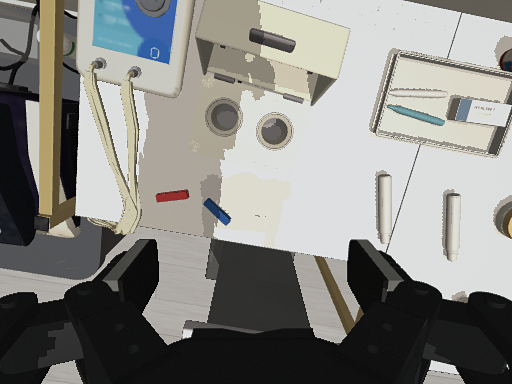

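View pics/w_rod.png

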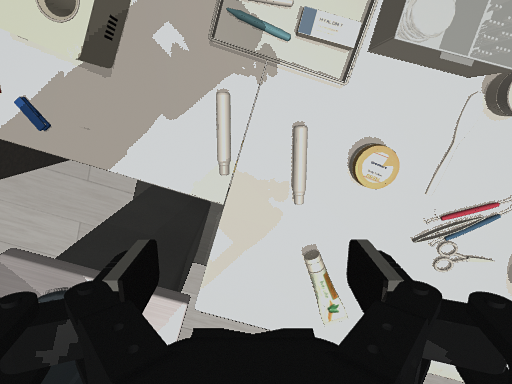

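The wrist view of the steriliser shows the well collars centred at about (224,117) and (274,131). The hinge knuckles are at about (225,78) and (292,98), and the lip is at (271,40). The second view shows the rods at about (223,132) and (300,164), clear of the tin at (377,166).

Run:
```python
from a import *
f=np.load("w_st.npz"); K,R,t,d=f["camera_matrix"],f["R"],f["t"],f["d"]
o=-R.T@t
def r(u,v,z): dd=R.T@np.linalg.solve(K,[u,v,1]); return o+dd*(z-o[2])/dd[2]
g=cv2.imread("pics/w_st.png",0)
print("guess",r(223.5,117.5,.086).round(4),r(274,131,.086).round(4), "hinge",r(225,78,.086).round(4),r(292,98,.086).round(4))
c=cv2.HoughCircles(cv2.resize(g[90:160,190:310],None,fx=4,fy=4,interpolation=3),cv2.HOUGH_GRADIENT,1,120,param1=120,param2=20,minRadius=45,maxRadius=90)
for x,y,rad in c[0][:4]:
    print("circ",190+x/4,90+y/4,rad/4,r(190+x/4,90+y/4,.086).round(4), "diam mm",(2*rad/4/K[0,0]*(o[2]-.086)*1e3).round(1))
v,u=np.indices(d.shape); P=(np.stack([(u-K[0,2])/K[0,0]*d,(v-K[1,2])/K[1,1]*d,d],-1)-t)@R; P[d<=0]=np.nan
q=P[inbox(P,(.45,.57),(-.02,.22),(.08,.092))]
for psi in (-.06,-.08,-.1):
    a=np.array([np.cos(psi),np.sin(psi)]);b=np.array([-a[1],a[0]]); print(psi,np.percentile(q[:,:2]@a,[.1,.5,2,5]).round(4),np.percentile(q[:,:2]@b,[.5,1,99,99.5]).round(4),q[:,2].mean())
h=P[inbox(P,(.55,.72),(-.02,.22),(.1,.25))]
for z in np.arange(.1,.21,.01):
    k=h[abs(h[:,2]-z)<.005]
    if len(k)>5: print(z.round(3),len(k),np.percentile(k[:,0],[2,50,98]).round(3),np.percentile(k[:,1],[2,50,98]).round(3))
```

```text
guess [0.5465 0.1368 0.086 ] [0.5414 0.0693 0.086 ] hinge [0.5944 0.1424 0.086 ] [0.5859 0.0548 0.086 ]
circ 274.625 132.125 18.15 [0.5401 0.0682 0.086 ] diam mm 48.2
circ 223.375 117.375 18.65 [0.5466 0.137  0.086 ] diam mm 49.5
-0.06 [0.4821 0.4829 0.4846 0.4869] [0.064  0.0648 0.2064 0.2071] 0.08671943443826448
-0.08 [0.4802 0.4807 0.4818 0.4841] [0.0748 0.0753 0.2169 0.2174] 0.08671943443826448
-0.1 [0.477  0.4776 0.4788 0.481 ] [0.0853 0.0859 0.2272 0.2279] 0.08671943443826448
0.1 51 [0.585 0.605 0.626] [0.028 0.03  0.168]
0.11 97 [0.587 0.605 0.627] [0.028 0.164 0.168]
0.12 90 [0.59  0.607 0.625] [0.028 0.164 0.168]
0.13 81 [0.593 0.607 0.624] [0.028 0.03  0.168]
0.14 81 [0.595 0.609 0.623] [0.027 0.164 0.168]
0.15 67 [0.598 0.61  0.621] [0.027 0.164 0.168]
0.16 446 [0.603 0.658 0.664] [0.024 0.072 0.166]
0.17 4623 [0.621 0.643 0.659] [0.025 0.091 0.163]
0.18 2202 [0.609 0.619 0.63 ] [0.028 0.098 0.165]
0.19 394 [0.625 0.629 0.633] [0.075 0.095 0.115]
```

```bash
cat >> a.py <<'E'
W1=np.array([.546,.1365]);W2=np.array([.541,.069]);PSI=-.08
A=(np.array([.4347,-.2598]),.316);B=(np.array([.4450,-.1397]),.293)
def st(*a): print(*a,"t",round(m.current_time(),2),"ee",np.round(m.current_ee_pos(),4),"F",np.round(m.current_force(),1),"w",round(m.current_grip_width(),3),"gf",round(m.current_grip_force(),1))
def pick(c,yaw,off=.038):
    g=c+off*np.array([np.cos(yaw),np.sin(yaw)]); R=Rt(yaw,0)
    m.move_ptp(np.r_[g,.10],R); m.move_l(np.r_[g,.002],max_speed=.12); st("down")
    m.set_gripper(0.,80); st("closed"); m.move_l(np.r_[g,.28],max_speed=.25); st("up")
def wpos(w,z,s=.008): return np.r_[w+s*np.array([np.cos(PSI),np.sin(PSI)]),z]
def save(c,n):
    im,d=m.grab_frame(c); cv2.imwrite(f"pics/{n}.png",im[:,:,::-1]); return im,d
E
python3 - <<'E'
from a import *
pick(*B)
m.move_ptp(wpos(W1-[.06,0],.29),Rt(PSI,np.pi/2)); m.dwell(.2); st("pre"); print(m.current_qpos())
save("side","s1")
k=m.get_calibration("wrist"); im,d=save("wrist","w1"); np.savez("w1.npz",d=d,**{a:np.array(b) for a,b in k.items()})
E
python3 -c "
import cv2,numpy as np
a=cv2.imread('pics/s1.png');b=cv2.imread('pics/w1.png')
cv2.imwrite('pics/c2.png',np.hstack([cv2.resize(a[130:330,110:310],(400,400)),cv2.resize(b,(400,300))[:, :].copy() if 0 else cv2.copyMakeBorder(cv2.resize(b,(400,300)),0,100,0,0,0)]))"
```

```text
down t 7.24 ee [ 0.4818 -0.1289  0.0027] F [-0.2 -0.4 -0. ] w 1.003 gf 0.0
closed t 7.88 ee [ 0.4816 -0.1288  0.0024] F [-0.3  0.   6.4] w 0.213 gf 79.0
up t 9.14 ee [ 0.4808 -0.1285  0.2788] F [ 0.3 -1.1 -1.2] w 0.216 gf 78.1
pre t 12.42 ee [0.4941 0.1359 0.2901] F [ 0.7  0.2 -0.7] w 0.215 gf 78.3
[ 0.43125053  0.35028307  2.45194058  3.67825321  1.27638751 -1.74164966]
```

View pics/c2.png

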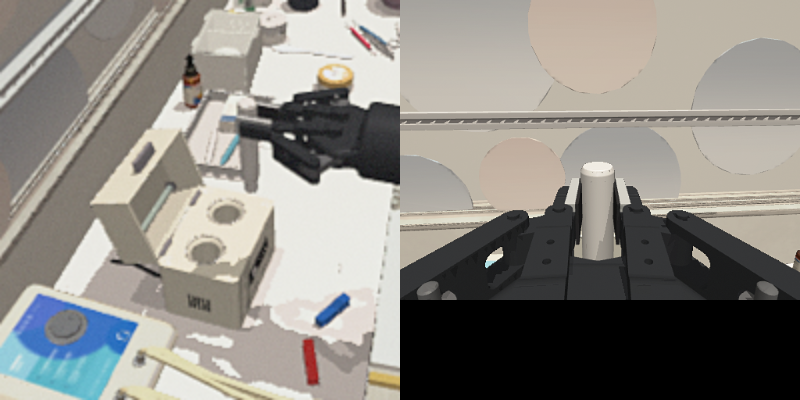

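The crops show the rod gripped and hanging upright in front of the steriliser: side view at about (248,150), wrist view at about (597,210). I'll measure the tilt, then lower it.

```bash
cat >> a.py <<'E'
def heldrod(tcp):
    for c in ("wrist","side"):
        _,d=m.grab_frame(c); P=cloud(c,d)
        q=P[inbox(P,(tcp[0]-.025,tcp[0]+.02),(tcp[1]-.014,tcp[1]+.014),(tcp[2]-.13,tcp[2]+.05))]
        z=q[:,2]; print(c,len(q),"z",np.percentile(z,[1,99]).round(3))
        for lo in np.arange(z.min(),z.max(),.02):
            h=q[(z>=lo)&(z<lo+.02)]
            if len(h)>4: print("  ",lo.round(3),len(h),(np.median(h,0)-tcp).round(4))
E
python3 - <<'E'
from a import *
heldrod(m.current_ee_pos())
E
```

```text
wrist 5632 z [0.255 0.312]
   0.251 1209 [-0.0162  0.0016 -0.0274]
   0.271 1676 [-0.0164  0.0019 -0.009 ]
   0.291 2323 [-0.0163  0.0011  0.0119]
   0.311 424 [-0.0099  0.0013  0.0212]
side 370 z [0.196 0.31 ]
   0.194 46 [-0.0109  0.0061 -0.0862]
   0.214 66 [-0.0121  0.0078 -0.0665]
   0.234 70 [-0.011   0.0085 -0.0452]
   0.254 58 [-0.01    0.0085 -0.0279]
   0.274 17 [-0.0188 -0.0086  0.0001]
   0.294 113 [-0.0116  0.0048  0.0146]
```

```bash
cat >> a.py <<'E'
def lower(w,zbot=.1065,s=.007,dy=-.0015):
    w=w+np.array([0,dy])
    m.move_l(wpos(w,.29,s),max_speed=.12); m.move_l(wpos(w,.19,s),max_speed=.15); st("mouth")
    z=.19
    while z>zbot:
        z=max(z-.014,zbot); m.move_l(wpos(w,z,s),max_speed=.08); f=m.current_force(); print(round(z,3),np.round(f,1))
        if np.linalg.norm(f)>15: print("contact"); return False
    return True
E
python3 - <<'E'
from a import *
print(lower(W1)); st("low"); save("side","s2")
E
python3 -c "
import cv2
a=cv2.imread('pics/s2.png');cv2.imwrite('pics/c3.png',cv2.resize(a[130:330,110:360],(750,600),interpolation=cv2.INTER_CUBIC))"
```

```text
mouth t 14.07 ee [0.5529 0.1346 0.1905] F [-0.7 -0.3 -1.4] w 0.211 gf 78.3
0.176 [-0.   0.  -0.4]
0.162 [-0.5  0.1 -0.9]
0.148 [ 0.7  0.8 -1.1]
0.134 [ 0.3 -0.2 -1.3]
0.12 [ 0.4  0.6 -0.9]
0.106 [ 0.5 -0.3  0.1]
True
low t 16.02 ee [0.5532 0.1345 0.1069] F [ 0.5 -0.3  0.1] w 0.214 gf 78.2
```

View pics/c3.png

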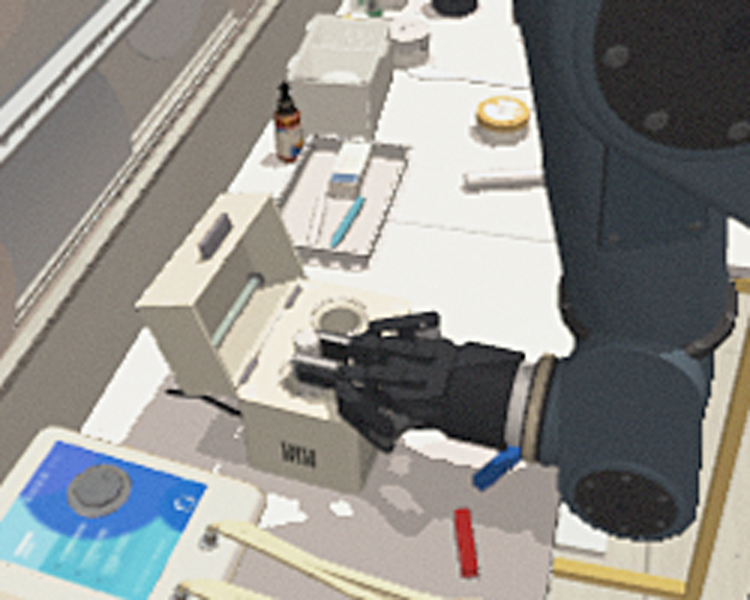

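Rod B is in the left well, seen at about (305,350) between the fingers, with no side load. Next I release it, back out, and pick the second rod.

```bash
cat >> a.py <<'E'
def leave(op=.45,back=.055):
    m.set_gripper(op); st("open"); p=m.current_ee_pos(); d=np.array([np.cos(PSI),np.sin(PSI),0])*back
    m.move_l(p-d,max_speed=.12); m.move_l(p-d+[0,0,.18],max_speed=.25); st("left")
E
python3 - <<'E'
from a import *
leave()
im,d=m.grab_frame("side"); P=cloud("side",d); q=P[inbox(P,(W1[0]-.025,W1[0]+.025),(W1[1]-.025,W1[1]+.025),(.095,.16))]; print("rod1 top",len(q),np.percentile(q,[2,50,98],axis=0).round(4).tolist())
g=A[0]; print(m.inverse_kinematics(np.r_[g,.1],Rt(A[1],0)))
m.set_gripper(1.)
pick(*A)
m.move_ptp(wpos(W2-[.06,0],.29),Rt(PSI,np.pi/2)); m.dwell(.2); st("pre")
heldrod(m.current_ee_pos())
E
```

```text
open t 16.4 ee [0.5529 0.1344 0.1066] F [ 0.1 -0.6 -0.4] w 0.449 gf 0.0
left t 17.88 ee [0.4982 0.1386 0.2861] F [-0.2  1.1 -1.1] w 0.452 gf 0.0
rod1 top 117 [[0.5347, 0.128, 0.0957], [0.5424, 0.1412, 0.1165], [0.5519, 0.1446, 0.1276]]
[-6.30643117e-01  4.56913318e-01  1.87388794e+00 -4.44089210e-16
  8.10791395e-01  6.24153210e-01]
down t 22.51 ee [ 0.4712 -0.2482  0.0026] F [ 0.8 -0.4 -0. ] w 0.999 gf 0.0
closed t 23.13 ee [ 0.4711 -0.2482  0.0025] F [-1.6 -0.3  5.3] w 0.21 gf 78.8
up t 24.39 ee [ 0.4703 -0.2477  0.2788] F [-0.7  0.5 -0.7] w 0.212 gf 78.1
pre t 27.46 ee [0.4891 0.0683 0.2901] F [ 0.4 -0.2 -1. ] w 0.212 gf 78.2
wrist 5621 z [0.255 0.311]
   0.251 1293 [-0.0162  0.0016 -0.027 ]
   0.271 1668 [-0.0165  0.0018 -0.008 ]
   0.291 2599 [-0.0159  0.0012  0.0122]
   0.311 61 [-0.0113 -0.0003  0.0214]
side 335 z [0.195 0.31 ]
   0.192 38 [-0.0098  0.0057 -0.0882]
   0.212 60 [-0.0109  0.0079 -0.0677]
   0.232 65 [-0.0112  0.0081 -0.0481]
   0.252 66 [-0.0098  0.0087 -0.0287]
   0.272 7 [-0.0217 -0.0076  0.0002]
   0.292 99 [-0.0124  0.0055  0.0136]
```

The first rod's top is at z ≈ 0.127, so it is fully down. The second rod is held the same way, so I'll insert it into the right well.

Run:
```python
from a import *
if lower(W2):
    leave()
    im,d=m.grab_frame("side"); P=cloud("side",d); cv2.imwrite("pics/s3.png",im[:,:,::-1])
    for w in (W1,W2):
        q=P[inbox(P,(w[0]-.025,w[0]+.025),(w[1]-.025,w[1]+.025),(.095,.16))]; print("rod top",len(q),np.percentile(q,[2,50,98],axis=0).round(4).tolist())
    for r in m.look_for("side","hood_lip")[:1]+m.look_for("side","hood_top_edge")[:1]: print(r)
# hood-closing plan: reachability behind the hood, tool down
H=np.array([.5853,.0993,.086]); a=np.array([np.cos(PSI),np.sin(PSI)])
def pt(th,r,h): x=-r*np.cos(th)+h*np.sin(th); z=r*np.sin(th)+h*np.cos(th); return np.r_[H[:2]+a*x,H[2]+z]
for th in (1.95,1.8,1.4,1.,.6,.2,0): print(th,pt(th,85,.0) if 0 else pt(th,.085,.066).round(3),m.inverse_kinematics(pt(th,.085,.066),Rt(.1,0)))
P=cloud("top",np.load("top_d.npy")); q=P[inbox(P,(.66,.9),(0,.2),(.02,.4))]; print("behind",len(q),np.percentile(q,[1,50,99],axis=0).round(3).tolist() if len(q) else 0)
```

```text
mouth t 29.02 ee [0.5479 0.067  0.1905] F [-0.1  0.8 -0.9] w 0.212 gf 78.2
0.176 [-0.6 -0.1 -1. ]
0.162 [-0.2  0.3 -0.8]
0.148 [-0.1 -0.   0.4]
0.134 [-0.3  0.6 -1.3]
0.12 [ 0.4  0.8 -1.4]
0.106 [ 1.8 -0.3  2. ]
open t 31.29 ee [0.5479 0.0669 0.1066] F [-0.4  0.1 -0.4] w 0.454 gf 0.0
left t 32.88 ee [0.4931 0.0712 0.2862] F [-0.1 -0.7 -0.3] w 0.452 gf 0.0
rod top 115 [[0.5349, 0.1282, 0.0966], [0.5418, 0.1409, 0.1168], [0.552, 0.145, 0.1273]]
rod top 103 [[0.5301, 0.0606, 0.0962], [0.5377, 0.0734, 0.1171], [0.5482, 0.0774, 0.1271]]
{'at': [0.6288, 0.1009, 0.1165], 'confidence': 0.93}
{'at': [0.6263, 0.1009, 0.1208], 'confidence': 0.72}
1.95 [0.678 0.092 0.141] [ 6.67103265e-02  6.84574988e-01  1.34607689e+00 -4.44089210e-16
  1.11094078e+00  1.53750665e+00]
1.8 [0.669 0.093 0.154] [ 6.87055990e-02  6.54432402e-01  1.36520331e+00 -4.44089210e-16
  1.12195694e+00  1.53950193e+00]
1.4 [0.636 0.095 0.181] [ 7.63320919e-02  5.68735645e-01  1.44235045e+00 -4.44089210e-16
  1.13050655e+00  1.54712842e+00]
1.0 [0.595 0.099 0.193] [ 8.69499281e-02  4.85580859e-01  1.54723495e+00 -4.44089210e-16
  1.10877685e+00  1.55774625e+00]
0.6 [0.553 0.102 0.188] [ 9.95699103e-02  4.19500220e-01  1.66443582e+00 -4.44089210e-16
  1.05765662e+00  1.57036624e+00]
0.2 [0.515 0.105 0.168] [ 1.12297238e-01  3.85111276e-01  1.77698455e+00 -4.44089210e-16
  9.79496825e-01  1.58309357e+00]
0 [0.501 0.106 0.152] [ 1.17851818e-01  3.83557426e-01  1.82600034e+00 -4.44089210e-16
  9.32034884e-01  1.58864814e+00]
behind 5165 [[0.695, 0.002, 0.026], [0.761, 0.101, 0.305], [0.778, 0.199, 0.398]]
```

Both rod tops sit at about 0.127 m, so both are fully down. Next I close the hood in two stages: pull the lip forward from behind, then press on the top.

```bash
cat >> a.py <<'E'
H=np.array([.5853,.0993,.086]); ax=np.array([np.cos(PSI),np.sin(PSI)])
def pt(th,r,h,dx=0.): x=-r*np.cos(th)+h*np.sin(th)+dx; z=r*np.sin(th)+h*np.cos(th); return np.r_[H[:2]+ax*x,H[2]+z]
def hood():
    _,d=m.grab_frame("side"); P=cloud("side",d); q=P[inbox(P,(.46,.72),(.03,.165),(.1,.24))]-H; x=q[:,:2]@ax
    print("hood: highest",(q[:,2].max()+H[2]).round(3)); 
    for z in np.arange(.02,.13,.015):
        k=abs(q[:,2]-z)<.005
        if k.sum()>5: print("  z",(z+.086).round(3),k.sum(),"x rel hinge",np.percentile(x[k],[2,50,98]).round(3))
E
python3 - <<'E'
from a import *
R=Rt(PSI,0); m.set_gripper(0.)
m.move_ptp(np.array([.52,.10,.33]),R)
s=np.r_[(H[:2]+ax*.064),.26]; m.move_l(s,max_speed=.25); s[2]=.179; m.move_l(s,max_speed=.12); st("behind lip")
for th in np.arange(1.75,1.19,-.09):
    m.move_l(pt(th,.104,.017,.011),max_speed=.08); f=m.current_force(); print(th.round(2),np.round(f,1))
    if np.linalg.norm(f)>25: print("stop"); break
m.move_l(m.current_ee_pos()+[.006,0,.0],max_speed=.05); m.move_l(m.current_ee_pos()+[0,0,.08],max_speed=.2); st("up"); hood(); save("side","s4")
E
python3 -c "
import cv2
a=cv2.imread('pics/s4.png');cv2.imwrite('pics/c4.png',cv2.resize(a[130:330,110:360],(750,600),interpolation=cv2.INTER_CUBIC))"
```

```text
behind lip t 37.92 ee [0.6495 0.0943 0.1801] F [0.4 0.6 0.7] w -0.004 gf 0.0
1.75 [0.4 0.5 0.6]
1.66 [-0.2  0.5  0.7]
1.57 [-0.5  0.1  1.2]
1.48 [-0.1 -0.2  0.6]
1.39 [-0.8  0.2  0.2]
1.3 [-0.4  0.  -0.1]
1.21 [0.3 0.2 0.3]
up t 40.73 ee [0.5819 0.1    0.2688] F [-1.   1.  -0.8] w -0.003 gf 0.0
hood: highest 0.196
  z 0.106 57 x rel hinge [-0.053 -0.046  0.   ]
  z 0.121 87 x rel hinge [-0.053 -0.044  0.007]
  z 0.181 486 x rel hinge [-0.03  -0.015 -0.   ]
  z 0.196 130 x rel hinge [-0.027  0.012  0.017]
```

View pics/c4.png

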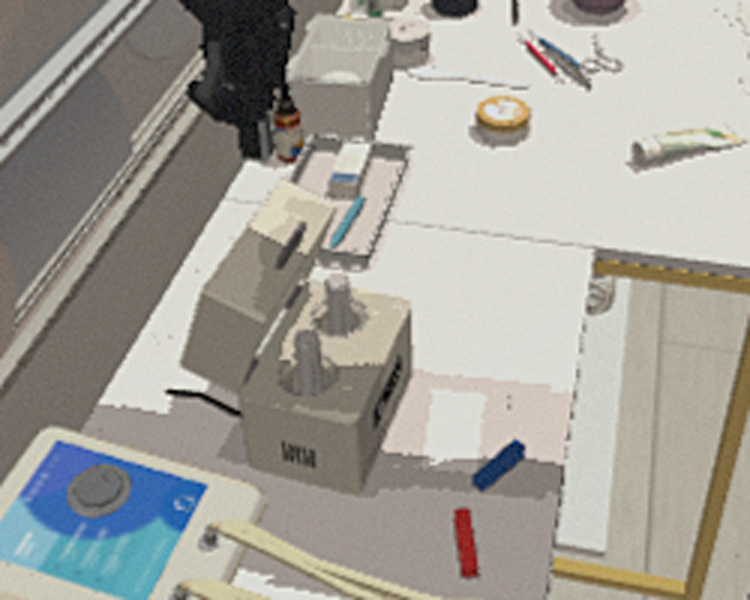

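The hood is now at about 1.2 rad, tilted forward with the lip at (290,245), and both rods stand in their wells at (335,300) and (308,360). Now I press it shut from above.

```bash
python3 - <<'E'
from a import *
p=pt(1.2,.085,.066,.014); q=p.copy(); q[2]=.268
m.move_l(q,max_speed=.15); m.move_l(p,max_speed=.12); st("behind top")
for th in list(np.arange(1.15,.04,-.1))+[.03,.0]:
    m.move_l(pt(th,.085,.054,.011),max_speed=.1); f=m.current_force(); print(round(th,2),np.round(f,1))
    if np.linalg.norm(f)>25: print("stop"); break
z=m.current_ee_pos()
for i in range(5):
    if m.current_force()[2]>10: break
    z=z-[0,0,.001]; m.move_l(z,max_speed=.02); m.dwell(.1); st(i)
m.move_l(m.current_ee_pos()+[0,0,.12],max_speed=.15); m.move_ptp(np.array([.40,-.1,.33]),Rt(0,0)); st("away"); hood(); save("side","s5")
E
python3 -c "
import cv2
a=cv2.imread('pics/s5.png');cv2.imwrite('pics/c5.png',cv2.resize(a[130:330,110:360],(750,600),interpolation=cv2.INTER_CUBIC))"
```

```text
behind top t 42.1 ee [0.6302 0.0958 0.19  ] F [ 0.2  0.9 -0.5] w 0.003 gf 0.0
1.15 [ 0.5 -0.9 -0.6]
1.05 [-0.3 -0.2 -0.8]
0.95 [-0.8  0.1  0.9]
0.85 [ 0.3 -0.2  1.3]
0.75 [ 0.5 -0.2 -0. ]
0.65 [ 0.2  0.4 -1.2]
0.55 [-0.2  1.1  0. ]
0.45 [0.5 0.5 0.1]
0.35 [0.2 0.  0.3]
0.25 [ 0.9 -0.4  0.7]
0.15 [-0.3  0.4  0.6]
0.05 [-0.3  0.8  0.5]
0.03 [-0.6  0.3 -0.1]
0.0 [ 0.3 -0.3  0.3]
0 t 46.04 ee [0.5115 0.1052 0.139 ] F [-1.   0.3  2.7] w -0.001 gf 1.7
1 t 46.39 ee [0.5115 0.1052 0.1389] F [-5.8 -0.5 15.1] w -0.0 gf 7.5
away t 48.32 ee [ 0.4003 -0.0995  0.3295] F [-0.  -0.8 -0.2] w 0.001 gf 0.0
hood: highest 0.143
  z 0.106 126 x rel hinge [-0.111 -0.098 -0.095]
  z 0.121 59 x rel hinge [-0.096 -0.096 -0.095]
  z 0.136 1552 x rel hinge [-0.095 -0.05  -0.003]
```

View pics/c5.png

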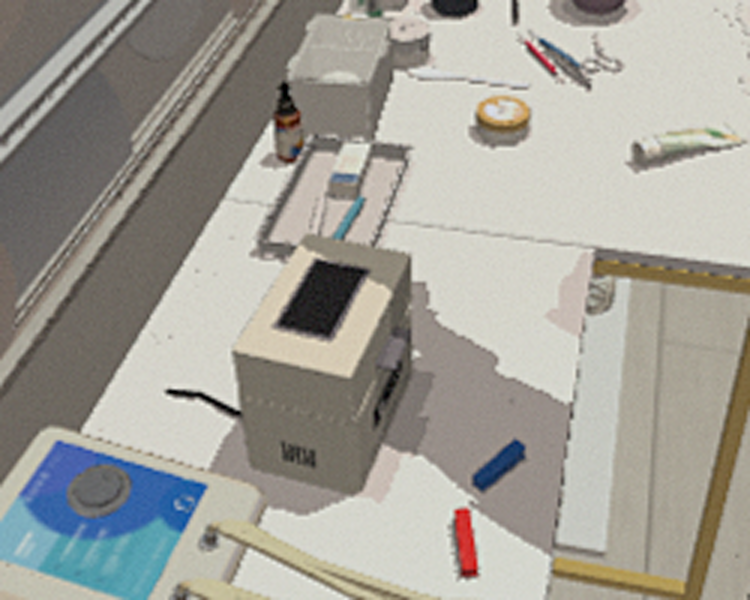

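The hood is fully shut: its top, at about (325,300), is flush at z ≈ 0.139 and met a firm stop. The tin at (503,112) and the clips at (498,465) and (465,540) have not moved. The arm is clear, so I'm handing in.

```bash
python3 -c "
from bench import manip as m
m.dwell(.3); print(m.sign_off())"
```

```text
the job is handed in; nothing more can be done
None
```

I handed in the job with both rods standing fully down, one in each well, the hood pressed shut, and the tin and clips where they were, at about 49 s of the 72 s limit; the sign-off returned no verdict.

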